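# Feed screw caps through the gate of a loading tray

### The job

The loading tray needs its feed slot filled for the sample bottles. With the fingertips, sweep the red cap through the narrow gate and along the slot right up to the end stop, then sweep the blue cap through after it until it sits against the red one. Push the caps only, never lift or tip them; leave the white cap in the wide part of the tray and do not disturb the things standing round the tray.

Things in the scene. Friction and masses are not known exactly. Their poses are not given: they have to be found in the camera images.
- tray: Fixed grey loading tray, aluminium walls. Origin: underside, on the work surface; z up; x points from the wide pen through the gate along the slot, within 0.25 rad of straight ahead of the robot; y left of that. Floor level throughout, 6 mm above the work surface; walls 6 mm thick, tops 18 mm above the work surface (caps stand 8 mm above them).
- pen (a point): Middle of the wide pen, on the tray floor, at tray x = -98 mm, y = 0; axes as the tray's. Pen inside: tray x -175 to -20 mm, y -115 to 115 mm; from x = -20 mm two slanting walls narrow it to the gate. At the start the caps stand in it in any order: one near tray (-100, 0) mm, the others near (-65, 58) and (-65, -58) mm, each within about 10 mm.
- gate (a point): Centre of the gate opening on the tray floor, at tray x = 30 mm, y = 0; axes as the tray's. The gate and the slot behind it are 44 mm wide (tray y -22 to 22 mm).
- slot_end (a point): Foot of the end stop's face on the tray floor, mid-slot, at tray x = 112 mm, y = 0; axes as the tray's. The end stop is a grey block 41 mm long, 68 mm wide, top 30 mm above the work surface. The slot runs straight from the gate to it and holds two caps in line: fully home, the first cap's centre is at tray x = 94 mm, the second's at 58 mm.
- cap_red: Loose red plastic screw cap, closed end up: a ribbed disc of 36 mm diameter and 20 mm height, about 30 g, slides on its flat underside on the tray floor (friction as of plastic). Origin: centre of the underside; z is its axis, up.
- cap_blue: Loose blue plastic screw cap, closed end up: a ribbed disc of 36 mm diameter and 20 mm height, about 30 g, slides on its flat underside on the tray floor (friction as of plastic). Origin: centre of the underside; z is its axis, up.
- cap_white: Loose white plastic screw cap, closed end up: a ribbed disc of 36 mm diameter and 20 mm height, about 30 g, slides on its flat underside on the tray floor (friction as of plastic). Origin: centre of the underside; z is its axis, up. It stays in the pen.
- specimen_cup: Loose clear specimen cup with a yellow lid, 62 mm across, 65 mm high, standing to the left of the pen outside the tray; to be left alone. Origin: centre of the underside.
- petri: Loose flat Petri dish, 57 mm across, 15 mm high, standing outside the tray to the right of the slot; to be left alone. Origin: centre of the underside.
- tally: Loose white hand tally counter, 45 mm across, 32 mm high, standing outside the tray to the left of the slot; to be left alone. Origin: centre of the underside.
Things that resemble listed ones, but are neither listed nor needed, are in the scene too. Of the things that look like the cap_blue, the smaller one is meant.

How it is judged (in metres and radians):
On the way, in this order (a step that is already met when the one before it is completed fails the run):
1. the red cap lies flat in the slot against the end stop (within 10 mm), the blue cap not yet through the gate (x of cap_red in the frame of tray between 0.084 and 0.115 m and y of cap_red in the frame of tray between -0.008 and 0.008 m and height (world z) of cap_red below 0.01 m and angle between cap_red's own z axis and vertical below 0.15 rad and linear speed of cap_red below 0.02 m/s and x of cap_blue in the frame of tray below 0.03 m), for 0.2 s.
2. the blue cap lies flat in the slot against the red one (x of cap_blue in the frame of tray between 0.046 and 0.115 m and y of cap_blue in the frame of tray between -0.008 and 0.008 m and height (world z) of each of cap_blue, cap_red below 0.01 m and angle between each of cap_blue, cap_red's own z axis and vertical below 0.15 rad and linear speed of each of cap_blue, cap_red below 0.02 m/s and x of cap_red in the frame of tray between 0.084 and 0.115 m and y of cap_red in the frame of tray between -0.008 and 0.008 m), for 0.2 s.
At the end, for the whole second after the job is handed in: Red cap flat in the slot, within 10 mm of its home against the end stop; blue cap flat in the slot behind it, within 12 mm of its home; white cap flat in the wide part of the tray, clear of the gate (its centre at least 18 mm before it); all at rest (all of step 2 and x of cap_white in the frame of tray between -0.175 and 0.012 m and y of cap_white in the frame of tray between -0.115 and 0.115 m and height (world z) of cap_white between 0.003 and 0.01 m and linear speed of cap_white below 0.02 m/s); the robot touches nothing.
It fails at once if a cap is lifted or tipped (height (world z) of any of cap_red, cap_blue, cap_white above 0.014 m or angle between any of cap_red, cap_blue, cap_white's own z axis and vertical above 0.5 rad).
It fails at once if the blue cap enters the gate before the red cap is through it (x of cap_blue in the frame of tray above 0.03 m and x of cap_red in the frame of tray below 0.05 m).
It fails at once if the white cap goes into the gate (x of cap_white in the frame of tray above 0.03 m).
It fails at once if a thing standing beside the tray is disturbed (moved over 20 mm or tipped) (distance of any of specimen_cup, petri, tally from where it was at the start of the episode above 0.02 m or angle between any of specimen_cup, petri, tally's own z axis and vertical above 0.4 rad).
It also fails if it takes over 54 s, if anything falls off the work surface, if the arm or the gripper's body presses on something with over 40 N, if the wrist force passes 120 N, or if a joint passes its speed limit or range.

### The arm

A 6-joint arm with a two-finger parallel gripper is mounted at the origin on a cart in front of the work surface, level with it; the furniture and walls round the work are solid. World frame = base frame: x ahead of the robot, y to its left, z up, the work surface at z = 0. Lengths are in mm, angles in rad, forces in N, time in s.
With the tool pointing down it reaches from about 325 to 875 mm from the base axis. Payload 4.4 kg.
Tool frame: the origin (TCP) lies midway between the tips of the shut fingers; the grasp point (between the pads) lies 19 mm behind it; z points along the fingers, y is the direction in which the jaws open and shut (so a half turn about z gives the same grasp; the last joint's range is limited). The gripper opens to 85 mm and grips with 20 to 120 N. Pads are 22 mm wide; open, the fingers measure 114 mm over their backs; the gripper's body (76 mm by 85 mm) begins 54 mm behind the grasp point. The pads swing forward as they close: fully open they stand 13 mm farther back than shut.
Start: joints at [1.02, 0.207, 1.542, -0, 1.393, -0.15], TCP at [224.349, 529.429, 231.282] pointing down, gripper open.
Joint ranges: [-2.73, 2.73], [-0.86, 2.22], [0.23, 2.46], [-1.11, 4.25], [0.08, 2.63], [-2.82, 2.82]. Speed limits (rad/s): [2.79, 2.79, 3.14, 3.14, 3.14, 3.14].

### API

Orientations are given as a unit quaternion [x, y, z, w].
In Python, from rig import robot, cams gives the robot as it stands.
- The arm moves only by the tool arm_command, never from a script. Its argument "steps" is a list that holds one entry, the list of rows, each a list of 7 numbers: the turn, a rotation vector about the tool's x, y, z as a fraction of full scale, then the shift along the tool's x, y, z as a fraction of full scale, then the closure in counts, from 0 (fully open) to 255 (shut). A call has 1 to 12 rows; each row shifts and turns the pose as measured when the row begins, along the tool's axes as they then stand; what a row does not reach is not made up. Full scale, the value 1, is 25 mm for a shift and 2 rad for a turn. A row lasts 1/10 s, in which the tool goes at most 50 mm and 8.59 degrees, less where a joint would pass 70% of its speed; a pose out of reach is approached as far as the arm can. A call with a number of a shift or a turn outside -1 to 1 is refused whole. A call with a gripper value outside its range is refused whole. The fingers move at their own pace and stop on an object; the grip force is fixed at half the most. Time passes only in rows, so rows that do not move let the fingers close. It gives the time, the measured TCP pose, the force and the opening at its end, in the units of the state.
- robot.observe(): the state, without advancing time (a new reading comes with each control period).
- cams.snapshot(name): name is "side" or "top"; returns (picture, depth): 384x512x3 uint8, blue, green, red; 384x512 float32, mm along the optical axis (not along the pixel's ray), 0 where there is no reading.
- cams.camera_info(name): a dict with "vfov" (degrees; the focal length in pixels is half the picture's height over the tangent of half this angle, whatever the lens; pixels are square), "cx", "cy" (the principal point, pixels), "k1" (the pictures are not rectified: a ray, as slopes to the right and down, at radius r is drawn at 1 + k1 r^2 times it, then the intrinsics apply), "R" (3x3) and "t" (3): a world point X has camera coordinates R X + t. Camera axes: x right, y down, z forward; pixel columns grow to the right and rows downward; lengths in mm; the calibration is good to about 2 mm. A picture is of the moment at which its call begins. camera_info takes no time and is no camera call.
- robot.sign_off(): hands the job in, once; it reports no verdict.
The state is a dict: "t": time; "joints": joint angles; "joint_vel": joint speeds; "tau": joint torques, N m; "eef_pos": TCP position; "eef_rot": TCP orientation; "wrist_force": force on the tool from outside, world axes, zero at the start; "torque": the same for the moment, N m; "opening": finger opening in mm.
Only numpy, scipy, OpenCV 4.12 (cv2) and the standard library are available. Lean on these libraries where they do the work, as an engineer would, in place of code of your own. Each camera call takes 0.05 s, during which the arm holds its last target.

## Working session

There is one attempt and no reset: what is moved stays moved. The work goes in short steps, Python scripts to look and compute and a tool call to move; the robot and the scene stay as the last step left them, time stands still between calls to the robot, and variables do not carry over. Pictures are saved under pics/ and viewed, and the job is handed in when it is done.

Besides the shell and the picture viewer there is one more tool, called after "Emit:" as a command line: name --argument value ..., lists and objects as JSON in quotes. arm_command: Moves the arm, as the interface text tells. Its arguments: {"type":"object","properties":{"steps":{"type":"array"}},"required":["steps"]}

```bash
ls; mkdir -p pics; python3 - <<'E'
from rig import robot,cams
import cv2
s=robot.observe();print({k:s[k] for k in('t','eef_pos','eef_rot','opening','wrist_force')})
for n in('top','side'):
    p,d=cams.snapshot(n);cv2.imwrite(f'pics/{n}0.png',p)
    import numpy as np;np.save(f'{n}0.npy',d)
    print(cams.camera_info(n))
E
```

```text
pics
{'t': 0.0, 'eef_pos': array([223.9600359 , 528.79202811, 230.13089403]), 'eef_rot': array([ 1.99046607e-01,  9.79989384e-01, -1.04882318e-03, -3.93331443e-04]), 'opening': 85.62452780210637, 'wrist_force': array([ 0.12178253,  0.18506469, -0.41838882])}
{'vfov': 47.65523860996857, 'cx': 254.92359482994036, 'cy': 194.70664706769028, 'k1': -0.020041643605488536, 'R': array([[-0.01905775, -0.99978459,  0.0082209 ],
       [-0.99439593,  0.01809856, -0.10415941],
       [ 0.10398819, -0.01015987, -0.99452664]]), 't': array([-87.33793505, 594.02517568, 850.45088397])}
{'vfov': 45.363678087257505, 'cx': 256.89436087178495, 'cy': 188.42381999094002, 'k1': -0.19092981826537875, 'R': array([[-0.9994447 ,  0.03268551, -0.00647662],
       [ 0.02109082,  0.47006326, -0.8823807 ],
       [-0.02579664, -0.88202732, -0.4704916 ]]), 't': array([582.44143314,  78.78814511, 887.64948684])}
```

View pics/top0.png

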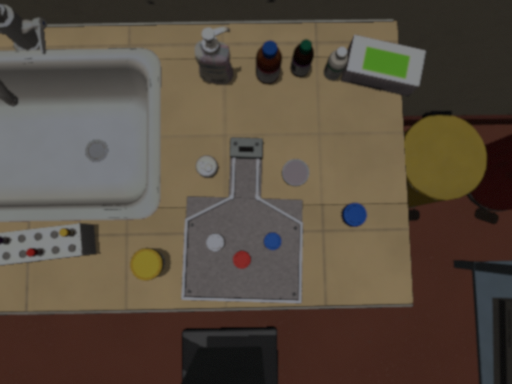

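View pics/side0.png

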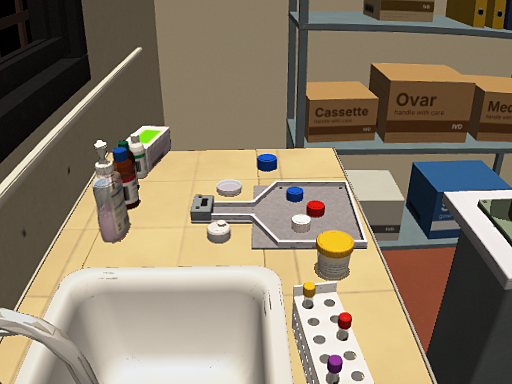

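The top view shows red at (242,260), white at (215,242), and blue in the pen at (272,241). There is also a second blue disc outside the tray at (354,215). The blue one in the pen should be the smaller, so I'll measure both and confirm it in a crop.

```bash
cat > h.py <<'E'
import numpy as np,cv2
from rig import robot,cams
def ray(n,px):
    c=cams.camera_info(n);f=192/np.tan(np.radians(c['vfov']/2))
    px=np.atleast_2d(np.array(px,float))
    d=(px-[c['cx'],c['cy']])/f; u=d.copy()
    for _ in range(20): u=d/(1+c['k1']*(u**2).sum(1,keepdims=True))
    R=c['R'];o=-R.T@c['t']
    return o,np.c_[u,np.ones(len(u))]@R
def plane(n,px,z):
    o,v=ray(n,px); return (o+v*((z-o[2])/v[:,2:]))[:,:2]
def masks(p):
    h=cv2.cvtColor(p,cv2.COLOR_BGR2HSV);H,S,V=cv2.split(h)
    return {'red':((H<8)|(H>172))&(S>150)&(V>90),'blue':(H>100)&(H<130)&(S>130)&(V>60),'white':(S<50)&(V>165)}
def blobs(m,lo=60,hi=2000):
    n,l,s,c=cv2.connectedComponentsWithStats(m.astype(np.uint8))
    return [(c[i],s[i]) for i in range(1,n) if lo<s[i][4]<hi]
E
python3 - <<'E'
from h import *
p=cv2.imread('pics/top0.png')
for k,m in masks(p).items():
    for c,s in blobs(m): print(k,c.round(1),s[2:],plane('top',c,24 if True else 0).round(1))
cr=p[130:310,140:380];cv2.imwrite('pics/crop0.png',cv2.resize(cr,None,fx=3.3,fy=3.3,interpolation=cv2.INTER_CUBIC))
E
```

```text
red [241.4 259.1] [ 16  17 210] [[463.1 -68.8]]
blue [269.5  47.8] [ 14  13 141] [[ 906.4 -135.5]]
blue [354.  214.4] [ 23  22 402] [[ 549. -300.]]
blue [272.1 240.8] [ 17  17 214] [[ 498.6 -131.4]]
```

View pics/crop0.png

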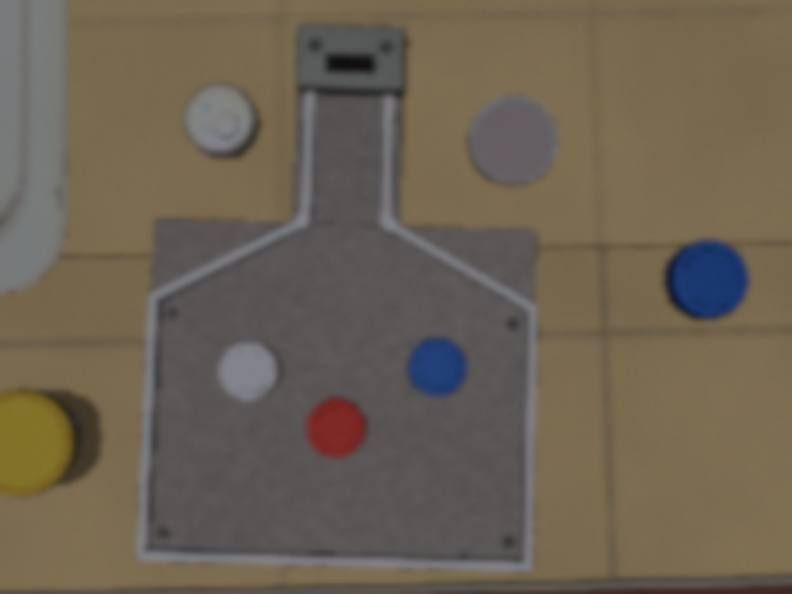

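The blue candidates are A (272,241), inside the pen at 17 px across, and B (354,215), outside the tray at 23 px. A is smaller and stands in the pen, and the crop confirms it. Next I'll fit the tray pose from its corners.

```bash
cat >> h.py <<'E'
def fit(A,B):
    a=A-A.mean(0);b=B-B.mean(0)
    th=np.arctan2((a[:,0]*b[:,1]-a[:,1]*b[:,0]).sum(),(a*b).sum())
    R=np.array([[np.cos(th),-np.sin(th)],[np.sin(th),np.cos(th)]])
    return th,B.mean(0)-R@A.mean(0),R
E
python3 - <<'E'
from h import *
L=[((148,553),(-178,118),18),((528,562),(-178,-118),18),((155,296),(-20,118),18),((533,306),(-20,-118),18),((305,220),(30,25),18),((387,222),(30,-25),18),((298,90),(112,34),30),((404,92),(112,-34),30),((300,25),(153,34),30),((405,28),(153,-34),30)]
A=np.array([l[1] for l in L],float)
B=np.array([plane('top',[l[0][0]/3.3-.35+140,l[0][1]/3.3-.35+130],l[2])[0] for l in L])
th,t,R=fit(A,B);print(th,t);print((A@R.T+t-B).round(1))
caps={'red':(241.4,259.1),'blue':(272.1,240.8),'white':(140+247/3.3-.35,130+371/3.3-.35)}
for k,c in caps.items():
    w=plane('top',c,25)[0];print(k,w.round(1),((w-t)@R).round(1))
# side check
p=cv2.imread('pics/side0.png')
for k,m in masks(p).items():
    for c,s in blobs(m,60,600):
        w=plane('side',c,20)[0];print('side',k,c.round(),s[2:],w.round(1),((w-t)@R).round(1))
E
```

```text
-0.04454486916155187 [559.69710101 -76.25709577]
[[-2.   2.6]
 [-2.5 -1.7]
 [-0.6  0.4]
 [-0.5 -1.1]
 [-0.4 -1.2]
 [-0.5 -0. ]
 [ 1.9  1.4]
 [ 1.3 -0.7]
 [ 1.7  1.4]
 [ 1.7 -1. ]]
red [463.2 -68.8] [-96.7   3.2]
blue [ 498.6 -131.4] [-58.5 -57.8]
white [498.3 -15. ] [-64.1  58.5]
side red [316. 207.] [ 18  16 171] [461.1 -71.2] [-98.7   0.7]
side red [345. 318.] [ 13  16 127] [463.4 248.1] [-110.7  319.8]
side blue [119. 153.] [ 15  14 148] [ 931.1 -368.6] [ 384.  -275.5]
side blue [267. 162.] [ 20  17 284] [ 548.6 -292. ] [  -1.5 -216. ]
side blue [295. 194.] [ 16  15 210] [ 498.2 -127.9] [-59.1 -54.3]
side blue [440. 209.] [ 21  28 225] [203.7 -47.4] [-356.9   13. ]
side blue [444. 233.] [ 31   9 174] [231.1  40.5] [-333.5  102. ]
side white [144. 137.] [ 43  26 373] [ 884.  -474.8] [ 341.7 -383.7]
side white [102. 165.] [17  7 62] [ 957.3 -298.6] [ 407.1 -204.4]
side white [ 76. 204.] [39 64 81] [ 964.9 -103.9] [406.   -9.6]
side white [102. 181.] [ 20  13 161] [ 934.7 -210.1] [ 380.6 -117. ]
side white [229. 185.] [ 26  12 241] [ 639.2 -176.4] [ 83.8 -96.5]
side white [221. 226.] [ 45  15 304] [650.2  -6.6] [87.3 73.7]
side white [261. 238.] [ 24  24 238] [576.1  36.7] [ 11.3 113.5]
side white [ 35. 273.] [41 72 92] [964.8 133.9] [395.4 228. ]
side white [ 18. 330.] [30  8 90] [941.8 268.2] [366.4 361.1]
```

Emit:
arm_command --steps '[[[0, 0, -0.06, 0, 0, 0, 183], [0, 0, -0.06, 0, 0, 0, 183], [0, 0, -0.06, 0, 0, 0, 183], [0, 0, 0, 0, 0, 0, 183]]]'

```text
t: 0.5
eef_pos: [223.0, 527.2, 227.3]
eef_rot: [0.014, 1.0, -0.003, -0.002]
wrist_force: [-0.4, 0.1, 0.7]
opening: 28.3
```

```bash
cat >> h.py <<'E'
TH,T0=-0.0445,np.array([559.7,-76.3])
TR=np.array([[np.cos(TH),-np.sin(TH)],[np.sin(TH),np.cos(TH)]])
def where(goal=None):
    from scipy.spatial.transform import Rotation as Ro
    s=robot.observe();e=s['eef_pos'];R=Ro.from_quat(s['eef_rot']).as_matrix()
    y=R[:,1];print('t',round(s['t'],2),'tcp',e.round(1),'tray',((e[:2]-T0)@TR).round(1),'yaw err deg',round(np.degrees(np.arctan2(y[1],y[0])-TH)-90,1),'tilt',R[:2,2].round(3),'open',round(s['opening'],1),'F',s['wrist_force'].round(1))
    if goal is not None:
        g=np.r_[TR@np.array(goal[:2])+T0,goal[2]]; d=R.T@(g-e);print('tool delta mm',d.round(1),'fs',(d/25).round(2))
E
python3 -c "
from h import *
where((-145,2,120))"
```

```text
t 0.5 tcp [223.  527.2 227.3] tray [-363.2  587.9] yaw err deg 1.0 tilt [-0.004 -0.007] open 28.3 F [-0.4  0.1  0.7]
tool delta mm [-208.8 -588.8  110.5] fs [ -8.35 -23.55   4.42]
```

Emit:
arm_command --steps '[[[0, 0, 0, -0.35, -0.98, 0.1, 183], [0, 0, 0, -0.35, -0.98, 0.1, 183], [0, 0, 0, -0.35, -0.98, 0.1, 183], [0, 0, 0, -0.35, -0.98, 0.1, 183], [0, 0, 0, -0.35, -0.98, 0.1, 183], [0, 0, 0, -0.35, -0.98, 0.1, 183], [0, 0, 0, -0.35, -0.98, 0.1, 183], [0, 0, 0, -0.35, -0.98, 0.1, 183], [0, 0, 0, -0.35, -0.98, 0.1, 183], [0, 0, 0, -0.35, -0.98, 0.1, 183], [0, 0, 0, -0.35, -0.98, 0.1, 183], [0, 0, 0, -0.35, -0.98, 0.1, 183]]]'

```text
t: 1.7
eef_pos: [315.4, 218.9, 194.8]
eef_rot: [0.028, 1.0, -0.005, -0.003]
wrist_force: [1.1, 0.3, 0.5]
opening: 24.2
```

```bash
python3 -c "
from h import *
where((-145,2,120))"
```

```text
t 1.7 tcp [315.4 218.9 194.8] tray [-257.2  284.1] yaw err deg -0.6 tilt [-0.007 -0.009] open 24.2 F [1.1 0.3 0.5]
tool delta mm [-115.9 -280.1   76.7] fs [ -4.63 -11.2    3.07]
```

Emit:
arm_command --steps '[[[0, 0, 0, -0.39, -0.95, 0.25, 183], [0, 0, 0, -0.39, -0.95, 0.25, 183], [0, 0, 0, -0.39, -0.95, 0.25, 183], [0, 0, 0, -0.39, -0.95, 0.25, 183], [0, 0, 0, -0.39, -0.95, 0.25, 183], [0, 0, 0, -0.39, -0.95, 0.25, 183], [0, 0, 0, -0.39, -0.95, 0.25, 183], [0, 0, 0, -0.39, -0.95, 0.25, 183], [0, 0, 0, -0.39, -0.95, 0.25, 183], [0, 0, 0, -0.39, -0.95, 0.25, 183], [0, 0, 0, -0.39, -0.95, 0.25, 183], [0, 0, 0, -0.2, -0.5, 0.1, 183]]]'

```text
t: 2.9
eef_pos: [408.4, -75.8, 122.3]
eef_rot: [0.047, 0.999, -0.004, -0.002]
wrist_force: [-0.2, 0.2, -0.1]
opening: 23.8
```

```bash
python3 -c "
from h import *
where((-145,2,60))"
```

```text
t 2.9 tcp [408.4 -75.8 122.3] tray [-151.2   -6.2] yaw err deg -2.8 tilt [-0.005 -0.008] open 23.8 F [-0.2  0.2 -0.1]
tool delta mm [-6.   9.  62.2] fs [-0.24  0.36  2.49]
```

Emit:
arm_command --steps '[[[0, 0, -0.025, -0.1, 0.12, 0.85, 183], [0, 0, 0, -0.1, 0.12, 0.85, 183], [0, 0, 0, -0.05, 0.12, 0.85, 183], [0, 0, 0, 0, 0, 0, 183], [0, 0, 0, 0, 0, 0, 183]]]'

```text
t: 3.4
eef_pos: [416.6, -69.3, 57.7]
eef_rot: [0.027, 1.0, -0.004, -0.001]
wrist_force: [0.5, 0.8, 0.3]
opening: 24.3
```

```bash
python3 - <<'E'
from h import *
where((-145,2,12))
for n in('top','side'):
    p,d=cams.snapshot(n)
    c=p[130:310,140:380] if n=='top' else p[130:270,180:400]
    cv2.imwrite(f'pics/{n}1.png',cv2.resize(c,None,fx=3.3,fy=3.3,interpolation=cv2.INTER_CUBIC))
E
```

```text
t 3.4 tcp [416.6 -69.3  57.7] tray [-143.2    0.6] yaw err deg -0.5 tilt [-0.003 -0.008] open 24.3 F [0.5 0.8 0.3]
tool delta mm [ 1.7  1.7 45.7] fs [0.07 0.07 1.83]
```

View pics/side1.png

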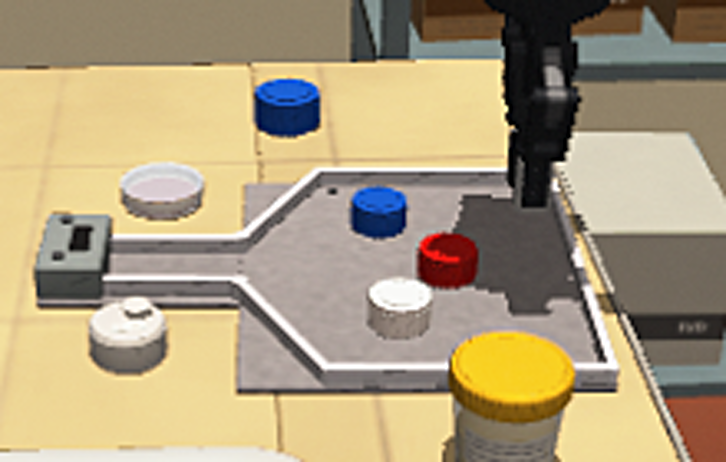

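View pics/top1.png

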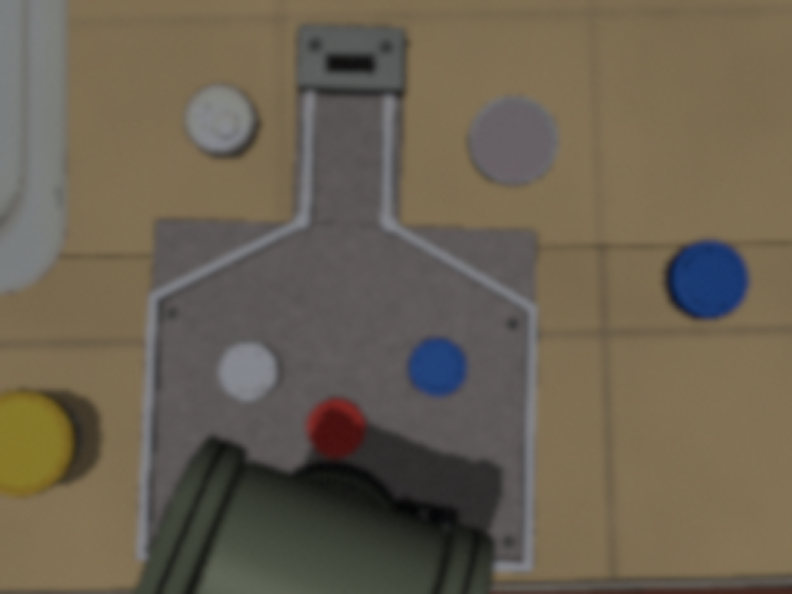

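Emit:
arm_command --steps '[[[0, 0, 0, 0.03, 0.05, 0.8, 183], [0, 0, 0, 0.03, 0.03, 0.6, 183], [0, 0, 0, 0, 0, 0.4, 183], [0, 0, 0, 0, 0, 0, 183]]]'

```text
t: 3.9
eef_pos: [420.3, -69.3, 17.0]
eef_rot: [0.027, 1.0, -0.006, 0.005]
wrist_force: [0.6, -0.1, 0.2]
opening: 24.2
```

```bash
python3 - <<'E'
from h import *
where((-20,0,11))
E
```

```text
t 3.9 tcp [420.3 -69.3  17. ] tray [-139.5    0.8] yaw err deg -0.6 tilt [ 0.009 -0.012] open 24.2 F [ 0.6 -0.1  0.2]
tool delta mm [-119.5    0.5    7.1] fs [-4.78  0.02  0.29]
```

Emit:
arm_command --steps '[[[0, 0, 0, -0.3, 0, 0.28, 183], [0, 0, 0, -0.4, 0, 0, 183], [0, 0, 0, -0.4, 0, 0, 183], [0, 0, 0, -0.4, 0, 0, 183], [0, 0, 0, -0.4, 0, 0, 183], [0, 0, 0, -0.4, 0, 0, 183], [0, 0, 0, 0, 0, 0, 183]]]'

```text
t: 4.6
eef_pos: [487.5, -74.2, 13.6]
eef_rot: [0.027, 1.0, -0.007, 0.009]
wrist_force: [0.4, 0.2, 0.7]
opening: 24.1
```

```bash
python3 - <<'E'
from h import *
where((-20,0,11))
for n in['side']:
    p,d=cams.snapshot(n)
    c=p[130:270,180:400]
    cv2.imwrite(f'pics/{n}2.png',cv2.resize(c,None,fx=3.3,fy=3.3,interpolation=cv2.INTER_CUBIC))
E
```

```text
t 4.6 tcp [487.5 -74.2  13.6] tray [-72.2  -1.1] yaw err deg -0.6 tilt [ 0.017 -0.015] open 24.1 F [0.4 0.2 0.7]
tool delta mm [-52.1   1.7   3.5] fs [-2.09  0.07  0.14]
```

View pics/side2.png

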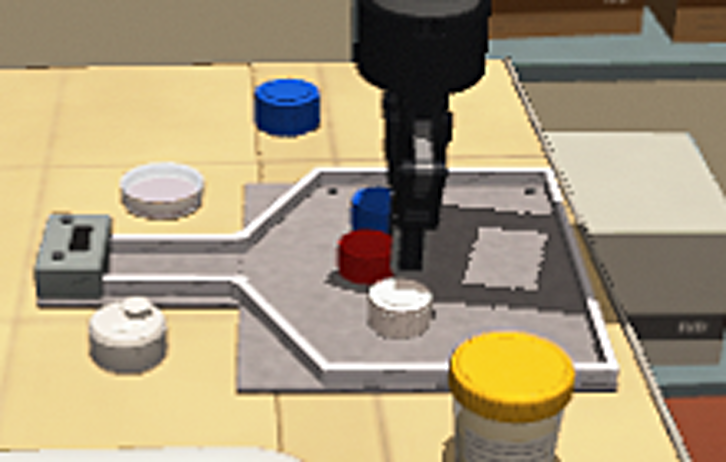

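Emit:
arm_command --steps '[[[0, 0, 0, -0.4, 0.02, 0.05, 183], [0, 0, 0, -0.4, 0.02, 0.05, 183], [0, 0, 0, -0.4, 0.02, 0.05, 183], [0, 0, 0, -0.4, 0.02, 0, 183], [0, 0, 0, -0.3, 0, 0, 183], [0, 0, 0, 0, 0, 0, 183]]]'

```text
t: 5.25
eef_pos: [537.3, -74.3, 9.4]
eef_rot: [0.027, 1.0, -0.007, 0.007]
wrist_force: [-0.3, -0.1, 0.1]
opening: 24.4
```

```bash
python3 - <<'E'
from h import *
where((-10,0,11))
for n in['side']:
    p,d=cams.snapshot(n)
    c=p[130:270,180:400]
    cv2.imwrite(f'pics/{n}3.png',cv2.resize(c,None,fx=3.3,fy=3.3,interpolation=cv2.INTER_CUBIC))
E
```

```text
t 5.25 tcp [537.3 -74.3   9.4] tray [-22.5   1. ] yaw err deg -0.6 tilt [ 0.014 -0.014] open 24.4 F [-0.3 -0.1  0.1]
tool delta mm [-12.5  -0.9  -1.4] fs [-0.5  -0.04 -0.06]
```

View pics/side3.png

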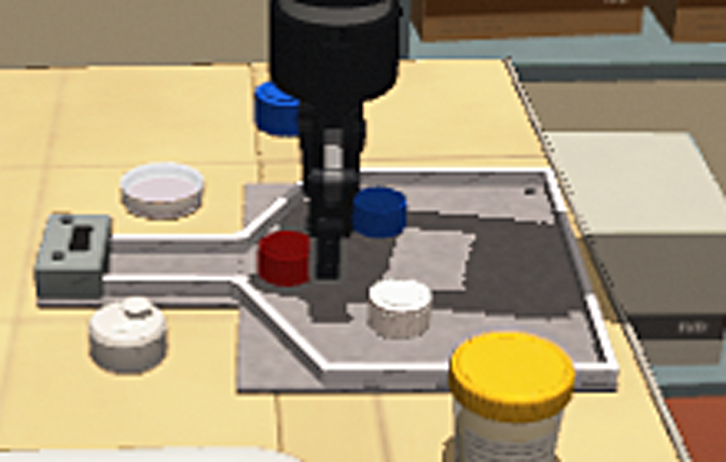

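Emit:
arm_command --steps '[[[0, 0, 0, -0.4, -0.02, -0.05, 183], [0, 0, 0, -0.1, 0, -0.02, 183], [0, 0, 0, 0, 0, 0, 183], [0, 0, 0, 0.4, -0.02, 0, 183], [0, 0, 0, 0.3, 0, 0, 230], [0, 0, 0, 0, 0, 0, 250], [0, 0, 0, 0, 0, 0, 250], [0, 0, 0, 0, 0, 0, 250], [0, 0, 0, 0, 0, 0, 250]]]'

```text
t: 6.2
eef_pos: [528.6, -74.6, 10.7]
eef_rot: [0.028, 1.0, -0.007, 0.006]
wrist_force: [0.2, -0.0, 0.5]
opening: 1.5
```

```bash
python3 - <<'E'
from h import *
where((0,0,11))
for n in['side','top']:
    p,d=cams.snapshot(n)
    c=p[130:310,140:380] if n=='top' else p[130:270,180:400]
    cv2.imwrite(f'pics/{n}4.png',cv2.resize(c,None,fx=3.3,fy=3.3,interpolation=cv2.INTER_CUBIC))
    m=masks(p)
    for c,s in blobs(m['red'],60,300):
        w=plane(n,c,20 if n=='side' else 25)[0];print(n,c.round(),s[2:],((w-T0)@TR).round(1))
E
```

```text
t 6.2 tcp [528.6 -74.6  10.7] tray [-31.1   0.4] yaw err deg -0.6 tilt [ 0.011 -0.013] open 1.5 F [ 0.2 -0.   0.5]
tool delta mm [-31.1  -0.    0.1] fs [-1.25 -0.    0.  ]
side [260. 207.] [ 18  16 203] [13.2  0.3]
side [345. 319.] [ 14  17 155] [-110.3  321.9]
```

View pics/side4.png

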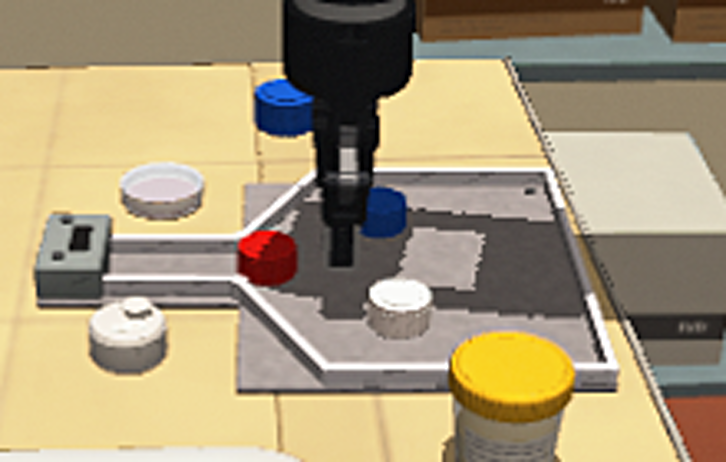

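View pics/top4.png

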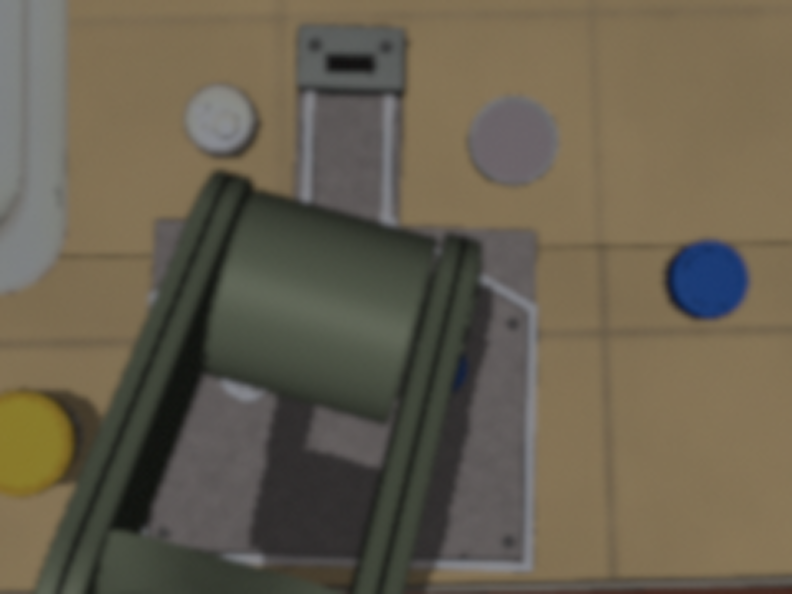

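Emit:
arm_command --steps '[[[0, 0, 0, -0.4, 0, 0, 250], [0, 0, 0, -0.4, 0, 0, 250], [0, 0, 0, -0.4, 0, 0, 250], [0, 0, 0, -0.4, 0, 0, 250], [0, 0, 0, -0.4, 0, 0, 250], [0, 0, 0, -0.4, 0, 0, 250], [0, 0, 0, 0, 0, 0, 250]]]'

```text
t: 7.0
eef_pos: [596.1, -78.4, 11.6]
eef_rot: [0.027, 1.0, -0.007, 0.007]
wrist_force: [0.1, -0.3, 0.2]
opening: 1.5
```

```bash
python3 - <<'E'
from h import *
where((62,0,11))
for n in['side']:
    p,d=cams.snapshot(n)
    c=p[130:310,140:380] if n=='top' else p[130:270,180:400]
    cv2.imwrite(f'pics/{n}5.png',cv2.resize(c,None,fx=3.3,fy=3.3,interpolation=cv2.INTER_CUBIC))
    m=masks(p)
    for c,s in blobs(m['red'],60,300):
        w=plane(n,c,20 if n=='side' else 25)[0];print(n,c.round(),s[2:],((w-T0)@TR).round(1))
E
```

```text
t 7.0 tcp [596.1 -78.4  11.6] tray [36.5 -0.5] yaw err deg -0.6 tilt [ 0.014 -0.014] open 1.5 F [ 0.1 -0.3  0.2]
tool delta mm [-25.5   0.8   0.9] fs [-1.02  0.03  0.04]
side [235. 205.] [ 18  13 166] [64.4 -5.1]
side [345. 320.] [ 14  17 158] [-110.2  322.3]
```

View pics/side5.png

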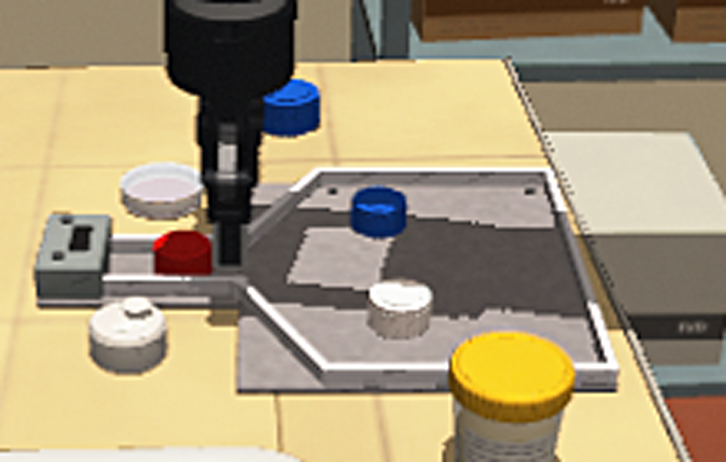

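Emit:
arm_command --steps '[[[0, 0, 0, -0.4, 0.02, 0, 250], [0, 0, 0, -0.4, 0.02, 0, 250], [0, 0, 0, -0.2, 0, 0, 250], [0, 0, 0, -0.1, 0, 0, 250], [0, 0, 0, 0, 0, 0, 250]]]'

```text
t: 7.55
eef_pos: [623.9, -78.5, 11.1]
eef_rot: [0.027, 1.0, -0.006, 0.005]
wrist_force: [-0.5, -0.5, 0.4]
opening: 1.7
```

```bash
python3 - <<'E'
from h import *
where((65,0,11))
for n in['side']:
    p,d=cams.snapshot(n)
    c=p[130:310,140:380] if n=='top' else p[130:270,180:400]
    cv2.imwrite(f'pics/{n}6.png',cv2.resize(c,None,fx=3.3,fy=3.3,interpolation=cv2.INTER_CUBIC))
    m=masks(p)
    for c,s in blobs(m['red'],60,300):
        w=plane(n,c,20 if n=='side' else 25)[0];print(n,c.round(),s[2:],((w-T0)@TR).round(1))
E
```

```text
t 7.55 tcp [623.9 -78.5  11.1] tray [64.3  0.6] yaw err deg -0.6 tilt [ 0.01  -0.013] open 1.7 F [-0.5 -0.5  0.4]
tool delta mm [-0.7 -0.6  0.1] fs [-0.03 -0.03  0.01]
side [222. 205.] [ 17  13 163] [91.7 -4.8]
side [345. 320.] [ 14  17 160] [-110.2  322.3]
```

View pics/side6.png

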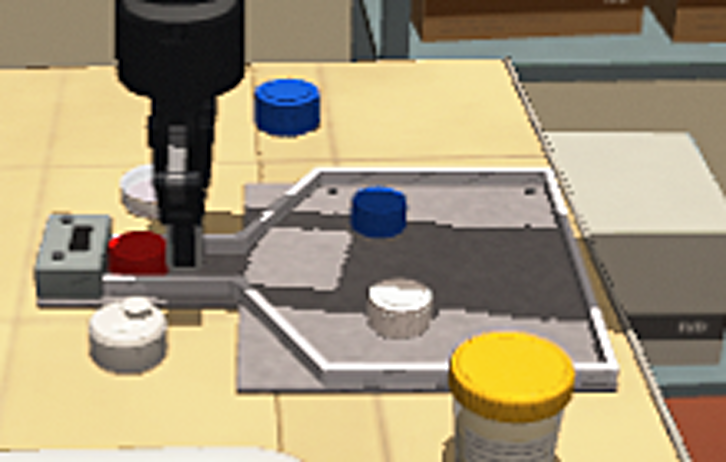

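Emit:
arm_command --steps '[[[0, 0, 0, -0.1, 0, 0, 250], [0, 0, 0, -0.08, 0, 0, 250]]]'

```text
t: 7.8
eef_pos: [625.4, -78.4, 10.6]
eef_rot: [0.027, 1.0, -0.006, 0.002]
wrist_force: [-7.5, -0.7, 5.4]
opening: 2.0
```

Emit:
arm_command --steps '[[[0, 0, 0, 0.3, 0, 0, 250], [0, 0, 0, 0.6, 0, -0.2, 250], [0, 0, 0, 0.6, 0, -0.8, 250], [0, 0, 0, 0.5, 0, -0.9, 203], [0, 0, 0, 0.5, 0, -0.5, 203], [0, 0, 0, 0, 0, 0, 203]]]'

```text
t: 8.4
eef_pos: [559.2, -73.8, 70.8]
eef_rot: [0.028, 1.0, -0.006, 0.003]
wrist_force: [0.1, 0.3, -0.8]
opening: 17.5
```

```bash
python3 - <<'E'
from h import *
where((-81,-80,60))
print(robot.observe()['joints'].round(2))
for n in['side','top']:
    p,d=cams.snapshot(n)
    c=p[130:310,140:380] if n=='top' else p[130:270,180:400]
    cv2.imwrite(f'pics/{n}7.png',cv2.resize(c,None,fx=3.3,fy=3.3,interpolation=cv2.INTER_CUBIC))
    m=masks(p)
    for k in('red','blue'):
      for c,s in blobs(m[k],60,300):
        w=plane(n,c,20 if n=='side' else 25)[0];print(n,k,c.round(),s[2:],((w-T0)@TR).round(1))
E
```

```text
t 8.4 tcp [559.2 -73.8  70.8] tray [-0.6  2.4] yaw err deg -0.6 tilt [ 0.005 -0.012] open 17.5 F [ 0.1  0.3 -0.8]
tool delta mm [ 79.6 -83.2  11.3] fs [ 3.18 -3.33  0.45]
[-0.28  0.36  1.71 -0.01  1.06 -1.79]
side red [221. 206.] [ 18  13 174] [94.3 -3.6]
side red [345. 319.] [ 14  17 153] [-110.4  321.8]
side blue [119. 153.] [ 15  15 168] [ 382.5 -273. ]
side blue [294. 194.] [ 17  15 217] [-58.8 -53.7]
side blue [440. 209.] [ 22  28 227] [-356.6   13.1]
side blue [444. 234.] [ 31  10 215] [-333.5  102.6]
top blue [270.  48.] [ 14  13 144] [348.2 -43.7]
top blue [276. 242.] [ 8 14 74] [-60.5 -66.6]
```

View pics/side7.png

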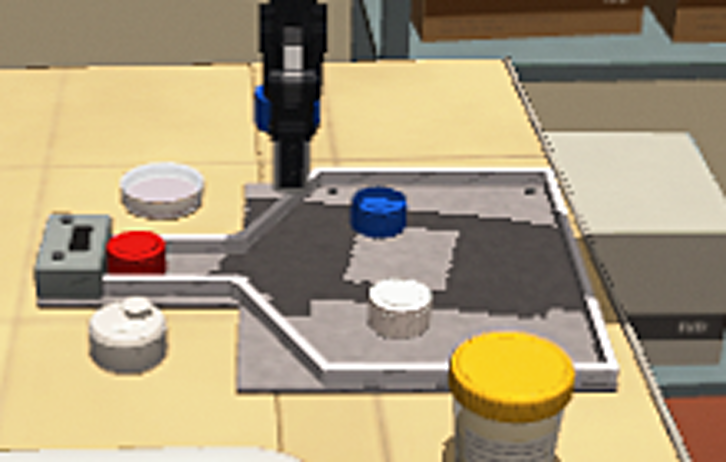

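Emit:
arm_command --steps '[[[0, 0, 0, 0.8, -0.8, 0, 203], [0, 0, 0, 0.8, -0.8, 0, 203], [0, 0, 0, 0.8, -0.8, 0, 203], [0, 0, 0, 0.8, -0.8, 0, 203], [0, 0, -0.071, 0, 0, 0, 203], [0, 0, -0.071, 0, 0, 0, 203], [0, 0, -0.071, 0, 0, 0, 203], [0, 0, -0.071, 0, 0, 0, 203], [0, 0, -0.071, 0, 0, 0, 203], [0, 0, 0, 0, 0, 0, 203]]]'

```text
t: 9.5
eef_pos: [475.1, -152.7, 61.0]
eef_rot: [-0.334, 0.942, -0.004, -0.001]
wrist_force: [0.7, -0.7, -0.5]
opening: 17.1
```

```bash
python3 - <<'E'
from h import *
where((-84,-78,13))
print(robot.observe()['joints'].round(2))
E
```

```text
t 9.5 tcp [ 475.1 -152.7   61. ] tray [-81.1 -80.1] yaw err deg 41.6 tilt [ 0.001 -0.008] open 17.1 F [ 0.7 -0.7 -0.5]
tool delta mm [ 0.6  3.8 48. ] fs [0.02 0.15 1.92]
[-0.48  0.26  1.87 -0.01  1.01 -2.73]
```

Emit:
arm_command --steps '[[[0, 0, 0.03, 0.02, 0.15, 0.1, 203], [0, 0, 0, 0.02, 0.03, 0.7, 203], [0, 0, 0, 0.02, 0, 0.7, 203], [0, 0, 0, 0, 0, 0.5, 203], [0, 0, 0, 0, 0, 0, 203]]]'

```text
t: 10.0
eef_pos: [472.9, -150.9, 7.2]
eef_rot: [-0.298, 0.955, -0.004, -0.0]
wrist_force: [-0.1, 0.5, 0.3]
opening: 17.1
```

```bash
python3 - <<'E'
from h import *
where((-17,-24,12))
print(robot.observe()['joints'].round(2))
for n in['side']:
    p,d=cams.snapshot(n)
    c=p[130:310,140:380] if n=='top' else p[130:270,180:400]
    cv2.imwrite(f'pics/{n}8.png',cv2.resize(c,None,fx=3.3,fy=3.3,interpolation=cv2.INTER_CUBIC))
E
```

```text
t 10.0 tcp [ 472.9 -150.9    7.2] tray [-83.4 -78.4] yaw err deg 37.2 tilt [ 0.002 -0.008] open 17.1 F [-0.1  0.5  0.3]
tool delta mm [-85.7   3.2  -5.1] fs [-3.43  0.13 -0.2 ]
[-0.48  0.35  1.9  -0.01  0.89 -2.65]
```

View pics/side8.png

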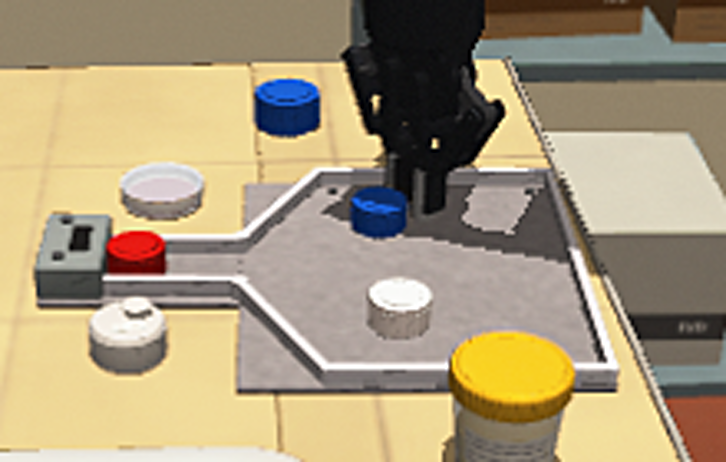

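Emit:
arm_command --steps '[[[0, 0, 0, 0, 0.04, -0.2, 203], [0, 0, 0, -0.3, 0.02, 0, 203], [0, 0, 0, -0.4, 0.02, 0, 203], [0, 0, 0, -0.4, 0.02, 0, 203], [0, 0, 0, -0.4, 0.02, 0, 203], [0, 0, 0, -0.4, 0.02, 0, 203], [0, 0, 0, -0.4, 0.02, 0, 203], [0, 0, 0, 0, 0, 0, 203]]]'

```text
t: 10.85
eef_pos: [526.5, -112.5, 16.7]
eef_rot: [-0.298, 0.955, -0.007, 0.003]
wrist_force: [-0.3, -0.4, -0.0]
opening: 17.1
```

```bash
python3 - <<'E'
from h import *
where((-10,-21,12))
for n in['side']:
    p,d=cams.snapshot(n)
    c=p[130:310,140:380] if n=='top' else p[130:270,180:400]
    cv2.imwrite(f'pics/{n}9.png',cv2.resize(c,None,fx=3.3,fy=3.3,interpolation=cv2.INTER_CUBIC))
    m=masks(p)
    for k in('red','blue'):
      for c,s in blobs(m[k],60,300):
        w=plane(n,c,20 if n=='side' else 25)[0];print(n,k,c.round(),s[2:],((w-T0)@TR).round(1))
E
```

```text
t 10.85 tcp [ 526.5 -112.5   16.7] tray [-31.5 -37.6] yaw err deg 37.2 tilt [ 0.011 -0.012] open 17.1 F [-0.3 -0.4 -0. ]
tool delta mm [-27.2   0.3   4.8] fs [-1.09  0.01  0.19]
side red [221. 206.] [ 18  13 178] [94.3 -3.3]
side red [345. 320.] [ 13  17 155] [-110.3  322.1]
side blue [119. 153.] [ 15  16 167] [ 382.8 -273.4]
side blue [261. 163.] [ 9 16 87] [  13.3 -210.1]
side blue [440. 209.] [ 22  28 229] [-356.8   13. ]
side blue [272. 203.] [ 18  16 241] [-10.6 -17.1]
side blue [444. 234.] [ 31  10 215] [-333.8  102.5]
```

View pics/side9.png

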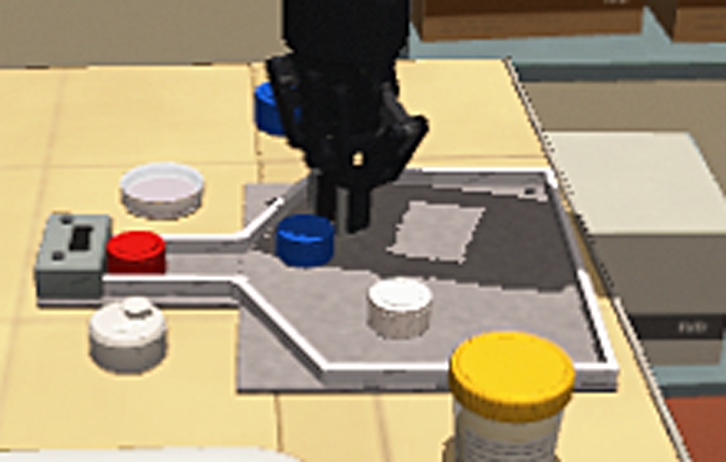

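Emit:
arm_command --steps '[[[0, 0, 0, 0, 0, 0.18, 203], [0, 0, 0, -0.4, 0, 0, 203], [0, 0, 0, -0.4, 0, 0, 203], [0, 0, 0, -0.2, 0, 0, 203], [0, 0, 0, 0, 0, 0, 203]]]'

```text
t: 11.4
eef_pos: [547.1, -97.7, 11.0]
eef_rot: [-0.297, 0.955, -0.006, 0.002]
wrist_force: [0.2, 0.6, 0.7]
opening: 17.6
```

```bash
cat > look.py <<'E'
import sys
from h import *
def look(i,goal):
    where(goal)
    p,d=cams.snapshot('side')
    cv2.imwrite(f'pics/side{i}.png',cv2.resize(p[130:270,180:400],None,fx=3.3,fy=3.3,interpolation=cv2.INTER_CUBIC))
    m=masks(p)
    for k in('red','blue'):
      for c,s in blobs(m[k],60,300):
        w=(plane('side',c,20)[0]-T0)@TR
        if abs(w[0])<180 and abs(w[1])<115:print(k,c.round(),s[2:],w.round(1))
E
python3 -c "
from look import *
look(10,(-35,0,60))"
```

```text
t 11.4 tcp [547.1 -97.7  11. ] tray [-11.7 -21.9] yaw err deg 37.1 tilt [ 0.008 -0.011] open 17.6 F [0.2 0.6 0.7]
tool delta mm [  5.4  30.9 -49.5] fs [ 0.22  1.24 -1.98]
red [221. 206.] [ 18  13 182] [94. -3.]
blue [263. 206.] [ 18  17 247] [ 8.3 -1.5]
```

View pics/side10.png

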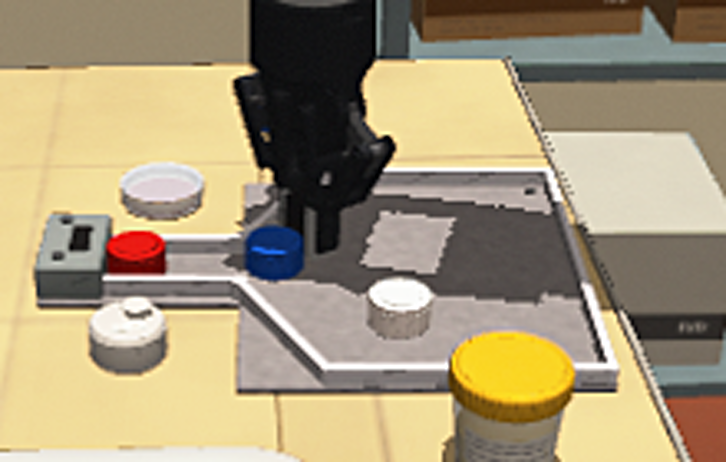

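Emit:
arm_command --steps '[[[0, 0, 0, 0.4, 0, -0.05, 203], [0, 0, 0, 0.8, 0, -0.05, 203], [0, 0, 0.065, 0, 0, 0, 250], [0, 0, 0.065, 0, 0, 0, 250], [0, 0, 0.065, 0, 0, 0, 250], [0, 0, 0.065, 0, 0, 0, 250], [0, 0, 0.065, 0, 0, 0, 250], [0, 0, 0, 0, 0, 0, 250]]]'

```text
t: 12.25
eef_pos: [515.1, -118.5, 13.9]
eef_rot: [0.037, 0.999, -0.006, 0.002]
wrist_force: [0.5, -0.3, -0.6]
opening: 2.0
```

```bash
python3 -c "
from look import *
look(11,(-32,0,11))"
```

```text
t 12.25 tcp [ 515.1 -118.5   13.9] tray [-42.6 -44.1] yaw err deg -1.7 tilt [ 0.004 -0.012] open 2.0 F [ 0.5 -0.3 -0.6]
tool delta mm [-9.3 44.5  2.5] fs [-0.37  1.78  0.1 ]
red [221. 206.] [ 18  13 172] [94.3 -3.9]
blue [263. 206.] [ 18  17 246] [ 8.4 -2.2]
```

Blue sits in front of the gate at about (8,-2) and the fingers are now shut. I'll centre the tool behind it.

Emit:
arm_command --steps '[[[0, 0, -0.015, 0, 0.9, 0, 250], [0, 0, 0, 0, 0.8, 0.05, 250], [0, 0, 0, -0.1, 0.03, 0.05, 250], [0, 0, 0, 0, 0, 0, 250]]]'

```text
t: 12.7
eef_pos: [519.5, -76.4, 11.4]
eef_rot: [0.017, 1.0, -0.006, 0.002]
wrist_force: [0.1, 0.1, 1.1]
opening: 2.1
```

```bash
python3 -c "
from look import *
look(12,(-5,0,11))"
```

```text
t 12.7 tcp [519.5 -76.4  11.4] tray [-40.2  -1.9] yaw err deg 0.6 tilt [ 0.004 -0.013] open 2.1 F [0.1 0.1 1.1]
tool delta mm [-35.2   1.5   0.5] fs [-1.41  0.06  0.02]
red [221. 206.] [ 18  13 177] [94.2 -3.6]
blue [263. 206.] [ 18  17 250] [ 8.3 -1.9]
```

View pics/side12.png

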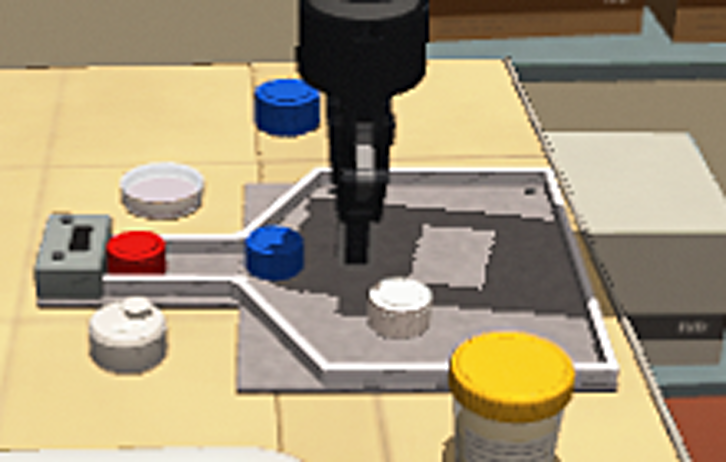

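Emit:
arm_command --steps '[[[0, 0, 0, -0.4, 0.02, 0, 250], [0, 0, 0, -0.4, 0.02, 0, 250], [0, 0, 0, -0.4, 0.02, 0, 250], [0, 0, 0, -0.4, 0.02, 0, 250], [0, 0, 0, -0.4, 0.02, 0, 250], [0, 0, 0, 0, 0, 0, 250]]]'

```text
t: 13.35
eef_pos: [573.4, -77.9, 11.1]
eef_rot: [0.018, 1.0, -0.006, 0.001]
wrist_force: [0.4, 0.3, -0.7]
opening: 1.5
```

```bash
python3 -c "
from look import *
look(13,(30,0,11))"
```

```text
t 13.35 tcp [573.4 -77.9  11.1] tray [13.7 -0.9] yaw err deg 0.5 tilt [ 0.002 -0.012] open 1.5 F [ 0.4  0.3 -0.7]
tool delta mm [-16.3   0.8   0.1] fs [-0.65  0.03  0.  ]
red [221. 206.] [ 18  13 180] [94.3 -3.3]
blue [246. 206.] [ 18  14 211] [41.9 -2.4]
```

View pics/side13.png

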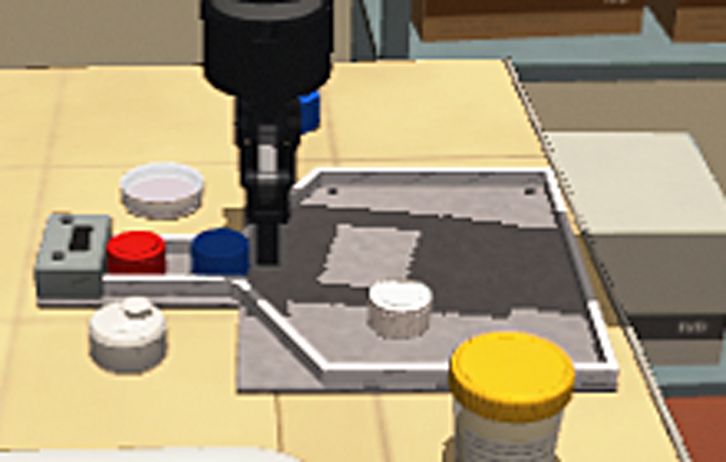

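Emit:
arm_command --steps '[[[0, 0, 0, -0.3, 0.01, 0, 250], [0, 0, 0, -0.2, 0.01, 0, 250], [0, 0, 0, -0.1, 0, 0, 250], [0, 0, 0, -0.1, 0, 0, 250]]]'

```text
t: 13.8
eef_pos: [589.5, -78.0, 10.5]
eef_rot: [0.018, 1.0, -0.006, -0.002]
wrist_force: [-8.3, -1.0, 4.4]
opening: 1.6
```

```bash
python3 -c "
from look import *
look(14,(30,0,11))"
```

```text
t 13.8 tcp [589.5 -78.   10.5] tray [29.8 -0.4] yaw err deg 0.5 tilt [-0.003 -0.012] open 1.6 F [-8.3 -1.   4.4]
tool delta mm [-0.2  0.4 -0.5] fs [-0.01  0.02 -0.02]
red [221. 206.] [ 18  13 184] [94.2 -3. ]
blue [239. 206.] [ 18  14 206] [57.8 -1.9]
```

The wrist reads 8.3 N and blue is at x = 57.8 against red, so it is home. I'll back off straight, lift clear and check.

Emit:
arm_command --steps '[[[0, 0, 0, 0.2, 0, 0, 250], [0, 0, 0, 0.6, 0, 0, 250], [0, 0, 0, 0.8, 0, -0.4, 250], [0, 0, 0, 0.8, 0, -1, 250], [0, 0, 0, 0.8, 0, -1, 250], [0, 0, 0, 0.8, 0, -1, 250], [0, 0, 0, 0.8, 0, -1, 250], [0, 0, 0, 0.8, 0, -1, 250], [0, 0, 0, 0, 0, 0, 250]]]'

```text
t: 14.75
eef_pos: [444.3, -70.8, 149.1]
eef_rot: [0.018, 1.0, -0.006, 0.001]
wrist_force: [0.3, 0.8, -0.6]
opening: 1.5
```

```bash
python3 - <<'E'
from look import *
look(15,(-100,0,100))
p,d=cams.snapshot('top')
cv2.imwrite('pics/top15.png',cv2.resize(p[130:310,140:380],None,fx=3.3,fy=3.3,interpolation=cv2.INTER_CUBIC))
m=masks(p)
for k in('red','blue'):
  for c,s in blobs(m[k],60,300): print('top',k,c.round(),((plane('top',c,25)[0]-T0)@TR).round(1))
E
```

```text
t 14.75 tcp [444.3 -70.8 149.1] tray [-115.6    0.3] yaw err deg 0.5 tilt [ 0.003 -0.012] open 1.5 F [ 0.3  0.8 -0.6]
tool delta mm [-15.4   0.2  49.2] fs [-0.62  0.01  1.97]
red [221. 205.] [ 18  13 165] [94.5 -4.9]
blue [239. 206.] [ 18  14 216] [57.5 -2.5]
top red [246. 166.] [93.8 -0.1]
top blue [269.  48.] [348.4 -43.6]
top blue [246. 183.] [57.  -2.6]
```

View pics/side15.png

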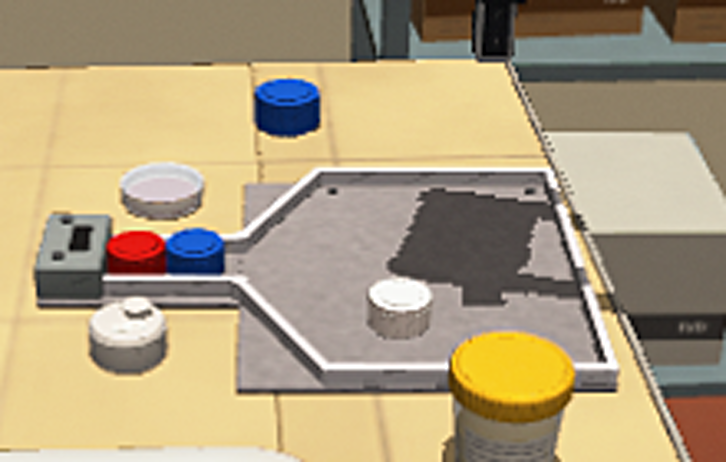

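View pics/top15.png

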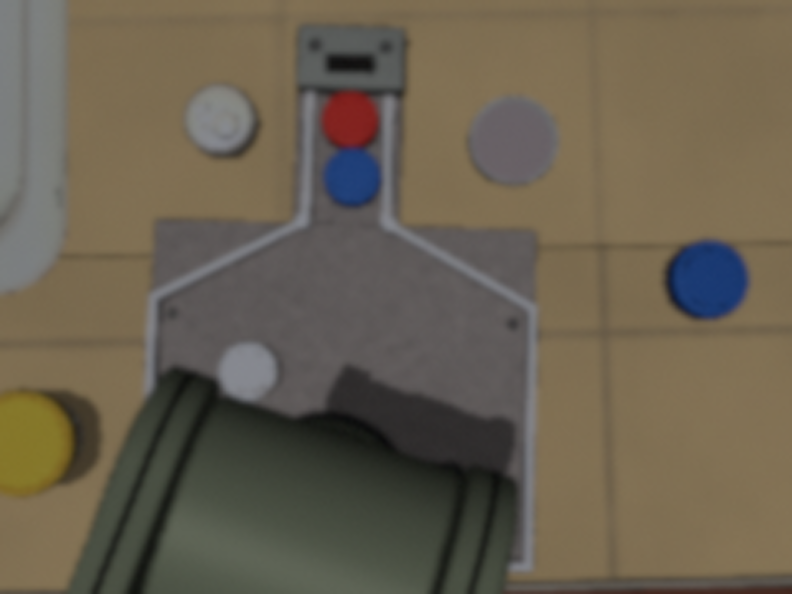

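Both views show red against the end stop and blue touching it. White and the things round the tray have not moved, and the arm is clear.

```bash
python3 -c "
from rig import robot
print(robot.sign_off())"
```

```text
the job is handed in; nothing more can be done
None
```

The job is handed in at about 15 s of robot time. I swept the red cap through the gate with the fingertips until it met the end stop. I then swept the smaller blue cap diagonally to the gate and pushed it straight in until it met the red one. At the end of each push the wrist force along the push rose to about 8 N.

- **Red cap:** my last checks put it at tray x ≈ 94 mm, with y -0.1 mm from the top camera and -4.9 mm from the side camera. The slot walls allow only ±4 mm, so I trust the top view.
- **Blue cap:** it is at about (57, -2.6) mm in both views, touching the red cap.
- **Everything else:** the white cap, cup, Petri dish and tally counter look unmoved by eye in the pictures, and the gripper was about 150 mm up and touching nothing.

No check failed. The one disagreement is the side view's y for the red cap: where the near wall hides part of a cap, the side view reads its y position a few mm too far right.

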